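Clamp a glued gift box in the counter press

ROBOT

A 6-joint arm with a two-finger parallel gripper is mounted at the origin on the work surface. World frame = base frame: x ahead of the robot, y to its left, z up, the work surface at z = 0. Lengths are in mm, angles in rad, forces in N, time in s.
With the tool pointing down it reaches from about 375 to 750 mm from the base axis. Payload 9 kg.
Tool frame: the origin (TCP) lies at the very end of the fingers, on their centre line; the grasp point (between the pads) lies 19 mm behind it; z points along the fingers, y is the line along which they close (so a half turn about z gives the same grasp; the last joint's range is limited). The gripper opens to 85 mm and grips with 20 to 120 N. Pads are 22 mm wide; open, the fingers measure 114 mm over their backs; the gripper's body (76 mm by 85 mm) begins 54 mm behind the grasp point. The pads swing forward as they close: fully open they stand 13 mm farther back than shut.
Start: joints at [-1.361, 0.104, 0.097, 1.564, 0, 1.353], TCP at [248.936, -545.96, 192.831] pointing down, gripper open.
Joint ranges: [-2.99, 2.99], [-0.84, 1.86], [-1.1, 1.16], [-1.84, 2.11], [-1.51, 1.56], [-3.14, 3.14]. Speed limits (rad/s): [2.22, 2.22, 2.57, 3.14, 3.14, 3.14].

INTERFACE

Orientations are given as a rotation vector (axis times angle).
In Python, from rig import r gives the robot as it stands. The module is installed in compiled form; this text tells all that it offers.
- The arm moves only by the shell command python3 -m pendant 'ROWS' [FORCE]. ROWS is JSON, a list of rows, each a list of 3 entries, a list of its own where there are three numbers: the shift along the tool's x, y, z in m, then the turn, a rotation vector about the tool's x, y, z in rad, then the closure, from -1 (fully open) to 1 (shut). A call has 1 to 12 rows; each row is the pose to reach, as a shift and turn from the pose commanded when the call began, along the tool's axes at that moment; what a row does not reach only later rows make up. A row lasts 1/8 s, in which the tool goes at most 62.5 mm and 10.7 degrees, less where a joint would pass 70% of its speed; a pose out of reach is approached as far as the arm can. A call with a gripper value outside its range is refused whole. The fingers move at their own pace and stop on an object; FORCE is the grip in N (left out, the last holds). Time passes only in rows, so rows that repeat a pose let the fingers close. It gives the time, the measured TCP pose, the force, the opening and the grip force at its end, in the units of the state.
- r.state(): the state, without advancing time (a new reading comes with each control period).
- r.camera(name): name is "side" or "top"; returns the picture (384x512x3 uint8, blue, green, red); there is no depth.
- r.camera_params(name): a dict with "fx", "fy", "cx", "cy" (pixels), "world_to_cam" (4x4, takes a point from world to camera coordinates). Camera axes: x right, y down, z forward; pixel columns grow to the right and rows downward; lengths in mm; the calibration is good to about 2 mm. A picture is of the moment at which its call begins. camera_params takes no time and is no camera call.
- r.hand_in(): hands the job in; it is judged then, once.
Trained networks look in the newest picture that a camera, given by its name, has taken for a name from the list of things; names that differ only in an ending like _2 or _b are one class to them, and where a whole thing is asked for, a point or a joint stands for the part that bears it (a point fixed in the world has none). Each returns a list of dicts, best first, with "confidence" (0 to 1); they miss things now and then, are a little off and sometimes report something else, mostly with a low value. They report only what shows in the picture. A call takes as long as a camera call. They do not tell look-alikes from the thing itself.
- r.boxes_of(target, camera): "centre" ([column, row] in pixels, amid what is visible of it).
The state is a dict: "time_s": time; "joints": joint angles; "joint_vel": joint speeds; "joint_efforts": joint torques, N m; "position": TCP position; "tcp_rot": TCP orientation; "ft_force": force on the tool from outside, world axes, zero at the start; "wrist_torque": the same for the moment, N m; "gripper_width": finger opening in mm; "grip_force": force on a finger pad.
Only numpy, scipy, OpenCV 4.12 (cv2) and the standard library are available. Lean on these libraries where they do the work, as an engineer would, in place of code of your own. Each camera call takes 0.05 s, during which the arm holds its last target. There are 200 camera calls.

TASK

Slide the wooden gift box all the way in between the aluminium rails of the green screw press until it rests against the backstop, without ramming it. Then turn the press's smooth red ball knob clockwise (it slips unless you grip the ball across its widest part) until the foot bears on the lid with about 15 newtons, never anywhere near 35, which would crack the lid. Let go, leave the box clamped like that, and do not disturb the other things on the counter.

Things in the scene. Friction and masses are not known exactly. Their poses are not given: they have to be found in the camera images.
- press_bed: Fixed guide of the press: two low aluminium rails and a dark steel backstop; the box slides on the bare counter between them. Origin on the counter below the screw axis; x points INTO the press (the way the box is pushed), z up. Rails 18 mm tall, 66 mm apart (box 60 mm), from x = -20 to +60 mm; flared mouth pieces widen the entry to about 80 mm at x = -49 mm.
- backstop (a point): Foot of the backstop's face, on the counter, midway between the rails, at x = +60 mm of press_bed; axes as press_bed. The face is 100 mm wide and 34 mm tall.
- press: Green C-frame screw press, fixed; origin and axes as press_bed. Column at x = 76 to 116 mm, top z = 140 mm; arm 36 mm wide, z = 107 to 143 mm, reaches out to x = -18 mm. Round rubber foot, 32 mm across, under the arm on the screw axis; its underside starts anywhere from 53 to 62 mm above the counter (not measured: find the touch by feel) and stays where it is left. Foot flange ends at x = 163 mm.
- screw_axis (a point): Point on the screw axis at the underside of the press arm, 107 mm above the counter. Per radian of clockwise turn the foot drops 8 mm. It is sprung: on the lid its force grows by about 64 N per radian of further turning (8 N per mm), and the knob's torque by 0.008 N m per N. Thread friction adds about 0.27 N m, pushing either way once you stop, so go by the rise over the level with the foot free.
- knob_center (a point): Centre of the smooth red ball knob, 44 mm across, 190 mm above the counter, on a 14 mm stem; stays at this height. Slippery (friction about 0.45): the pads must lie over its equator, level with this point. Clockwise from above lowers the foot: 0.4 to 1.6 rad to touch the lid. Load on the knob: see screw_axis. It keeps its angle when let go.
- gift_box: Closed wooden gift box, lid glued on, one solid piece 170 mm long (its x), 60 mm wide (its y), 50 mm tall, about 0.35 kg. Origin at the centre of its underside; its x points along its length towards the press. Starts on the counter in front of the press mouth, askew. Fully home, its leading end touches the backstop: centre at x = -25 mm, y = 0 of press_bed.
- glue: White glue bottle, 44 mm across, 120 mm tall; bystander. Origin: centre of underside.
- tape: Yellow roll of tape, 90 mm across, 24 mm tall; bystander. Origin: centre of underside.
- cup: Blue ceramic cup, 70 mm across, 80 mm tall; bystander. Origin: centre of underside.
- jar: Amber jar, 64 mm across, 100 mm tall; bystander. Origin: centre of underside.
- calculator: Grey desk calculator 140 x 90 x 20 mm; bystander. Origin: centre of underside.
- stapler: Red and black stapler, 130 x 34 x 46 mm; bystander. Origin: centre of underside.
- carton: Small cardboard carton 90 x 120 x 70 mm; bystander. Origin: centre of underside.
There are look-alikes about, which are no part of the job. Several things have the shape of the press; the one meant has the colours described above. What is shaped like the gift_box but purple is not meant.

How it is judged (in metres and radians):
On the way, in this order (a step that is already met when the one before it is completed fails the run):
1. the box is home against the backstop, not yet pressed (x of gift_box in the frame of press_bed between -0.029 and -0.022 m and y of gift_box in the frame of press_bed between -0.006 and 0.006 m and angle between the x axis of gift_box and the x axis of press_bed, either way round below 0.08 rad and height (world z) of gift_box below 0.004 m and angle between gift_box's own z axis and vertical below 0.05 rad and contact force between press and gift_box below 1 N), for 0.2 s.
2. the foot bears on the lid (contact force between press and gift_box above 8 N), for 0.2 s.
At the end, for the whole second after the job is handed in: The box lies flat and still, leading end within about 4 mm of the backstop, centred between the rails within 6 mm and straight within 0.08 rad, and the press foot, left alone, bears on its lid with 8 to 25 N (x of gift_box in the frame of press_bed between -0.029 and -0.022 m and y of gift_box in the frame of press_bed between -0.006 and 0.006 m and angle between the x axis of gift_box and the x axis of press_bed, either way round below 0.08 rad and height (world z) of gift_box below 0.004 m and angle between gift_box's own z axis and vertical below 0.05 rad and contact force between press and gift_box between 8 and 25 N and linear speed of gift_box below 0.01 m/s); the robot touches nothing.
It fails at once if the foot presses the lid with more than 35 N (contact force between press and gift_box above 35 N).
It fails at once if the box is rammed against the rails or backstop with more than 45 N (contact force between press_bed and gift_box above 45 N).
It fails at once if another thing on the counter is moved by more than 20 mm (distance of any of glue, tape, cup, jar, calculator, stapler, carton from where it was at the start of the episode above 0.02 m).
It also fails if it takes over 72 s, if anything falls off the work surface, if the arm or the gripper's body presses on something with over 40 N, if the wrist force passes 120 N, or if a joint passes its speed limit or range.

## Working session

There is one attempt and no reset: what is moved stays moved. The work goes in short steps, Python scripts to look and compute and a shell command to move; the robot and the scene stay as the last step left them, time stands still between calls to the robot, and variables do not carry over. Pictures are saved under pics/ and viewed, at most 10 in all, crops included, and the job is handed in when it is done.

```bash
mkdir -p pics
python3 - <<'E'
from rig import r
import cv2
for c in ("top","side"):
    cv2.imwrite(f"pics/{c}0.png",r.camera(c))
    p=r.camera_params(c);print(c,p)
    for t in ("gift_box","press","knob_center","press_bed","backstop"):
        print(t,[(d["centre"],round(d["confidence"],2)) for d in r.boxes_of(t,c)])
s=r.state();print(s)
E
```

```text
top {'fx': 427.61484512344236, 'fy': 427.61484512344236, 'cx': 259.25132913254674, 'cy': 194.5399057373595, 'world_to_cam': array([[ 5.28524507e-03, -9.99916883e-01, -1.17598380e-02,
         2.55733808e+01],
       [-9.96622075e-01, -4.30330512e-03, -8.20117133e-02,
         4.94821348e+02],
       [ 8.19542905e-02,  1.21535661e-02, -9.96561983e-01,
         1.59210450e+03],
       [ 0.00000000e+00,  0.00000000e+00,  0.00000000e+00,
         1.00000000e+00]])}
gift_box [([372.9, 261.7], 0.92), ([256.1, 186.3], 0.7), ([386.8, 219.3], 0.61)]
press [([235.7, 238.1], 0.96), ([327.1, 181.3], 0.88), ([315.8, 245.7], 0.85)]
knob_center [([330.1, 180.7], 0.92), ([237.5, 240.9], 0.87), ([316.0, 244.9], 0.61)]
press_bed [([309.6, 188.8], 0.84), ([328.7, 183.0], 0.31)]
backstop [([306.3, 192.8], 0.51)]
side {'fx': 447.11139118135577, 'fy': 447.11139118135577, 'cx': 252.0623061868475, 'cy': 186.06663282663524, 'world_to_cam': array([[-9.89291316e-01, -1.43915285e-01, -2.43122069e-02,
         4.99923119e+02],
       [-4.82873370e-02,  4.79916721e-01, -8.75984174e-01,
         1.53439064e+02],
 
[... 531 characters left out ...]
s': array([-1.36070576e+00,  1.04134631e-01,  9.73325988e-02,  1.56388007e+00,
        3.70362694e-05,  1.35310812e+00]), 'joint_vel': array([ 5.07965615e-04, -1.84821258e-05,  2.02855364e-03,  1.18008741e-03,
        1.10299572e-03, -1.00112057e-03]), 'joint_efforts': array([-1.38567058e-03, -5.56480551e+01,  5.03563142e+01,  6.40210419e-04,
       -3.95549241e-04,  2.02256857e-06]), 'position': array([ 248.94948074, -545.97824271,  192.82835478]), 'tcp_rot': array([3.06989260e+00, 6.66817263e-01, 5.74922984e-05]), 'ft_force': array([-0.0433625 ,  0.29925083, -0.01590788]), 'wrist_torque': array([-0.01822525,  0.01102013,  0.00137477]), 'grip_force': 0.0, 'gripper_width': 85.63546491369416}
```

Run:
```python
import cv2
a=cv2.imread("pics/top0.png");cv2.imwrite("pics/topz.png",cv2.resize(a[110:310,190:430],None,fx=3,fy=3,interpolation=cv2.INTER_CUBIC)[:600,:800])
```

```text
(no output)
```

View pics/topz.png

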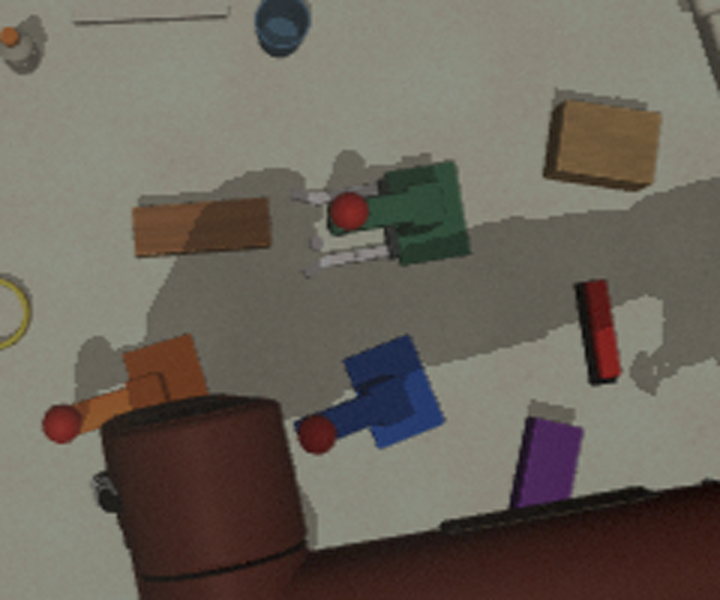

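View pics/side0.png

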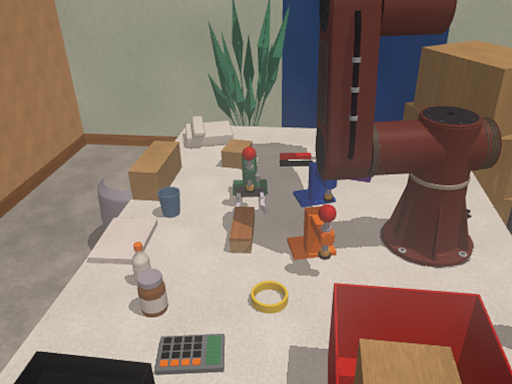

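The top crop shows three press shapes: green with rails at px (327,181), orange at (236,238) and blue at (316,246). The green one fits, since it has the aluminium rails and a red knob at (306,180). The wooden box at px (256,186) is the right one, because the other at (373,262) is purple. I'll enlarge these to confirm and to get corner pixels.

Run:
```python
import cv2
a=cv2.imread("pics/top0.png")[160:205,230:350]
a=cv2.convertScaleAbs(cv2.resize(a,None,fx=6.6,fy=6.6,interpolation=cv2.INTER_CUBIC),alpha=1.6,beta=10)
b=cv2.imread("pics/side0.png")[140:255,190:310]
b=cv2.convertScaleAbs(cv2.resize(b,(313,300),interpolation=cv2.INTER_CUBIC),alpha=1.4)
import numpy as np
o=np.zeros((600,792,3),np.uint8);o[:297]=a;o[300:600,:313]=b
cv2.imwrite("pics/zz.png",o)
```

```text
(no output)
```

View pics/zz.png

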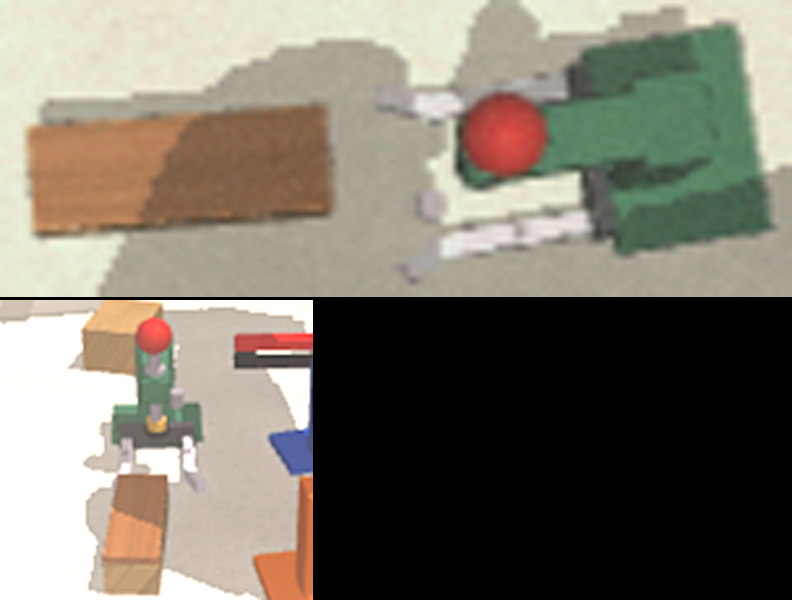

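```bash
cat > h.py <<'E'
from rig import r
import numpy as np
def ray(c,px):
    p=r.camera_params(c);M=p["world_to_cam"];R=M[:3,:3];o=-R.T@M[:3,3]
    return o,R.T@np.array([(px[0]-p["cx"])/p["fx"],(px[1]-p["cy"])/p["fy"],1])
def at(c,px,z):
    o,d=ray(c,px);return (o+d*(z-o[2])/d[2])[:2]
def z(x,y): return (230+x/6.6-.42,160+y/6.6-.42)
E
python3 - <<'E'
from h import *
np.set_printoptions(precision=1,suppress=True)
print("box",[at("top",z(*q),50) for q in((28,128),(327,105),(331,213),(35,232))])
k=at("top",z(504,135),190);print("knob",k, "side",at("side",(190+154*120/313,140+36*115/300),190))
print("flange",[at("top",z(*q),8) for q in((738,25),(770,228))])
print("railsL",[at("top",z(*q),18) for q in((440,245),(585,222))],"U",[at("top",z(*q),18) for q in((415,108),(570,83))])
print("arm",[at("top",z(*q),143) for q in((548,100),(710,77),(465,187),(705,160))])
E
```

```text
box [array([549.9, 122.4]), array([563.6, -45.8]), array([502.6, -48.2]), array([491.2, 117.9])]
knob [ 530.6 -131.6] side [ 528.7 -127.6]
flange [array([ 616.4, -284.6]), array([ 498.7, -301.8])]
railsL [array([ 487.3, -111.6]), array([ 500.9, -194.4])] U [array([566.1, -97.4]), array([ 580.9, -186.3])]
arm [array([ 554.8, -159.5]), array([ 567.4, -245.2]), array([ 508.4, -115.5]), array([ 523.2, -242.1])]
```

```bash
cat >> h.py <<'E'
from scipy.spatial.transform import Rotation as Ro
np.set_printoptions(precision=4,suppress=True)
def go(x,y,z,yaw):
    "yaw = world heading of tool y, tool down; prints shift (m) and turn (rad) in tool axes"
    s=r.state();R=Ro.from_rotvec(s["tcp_rot"])
    Y=np.array([np.cos(yaw),np.sin(yaw),0]);Z=np.array([0,0,-1.]);T=Ro.from_matrix(np.c_[np.cross(Y,Z),Y,Z])
    print(R.inv().apply(np.array([x,y,z])-s["position"])/1e3,(R.inv()*T).as_rotvec())
O=np.array([530.5,-131.]);PH=-1.407
def P(x,y=0): # press frame -> world
    c,s=np.cos(PH),np.sin(PH);return O+[c*x-s*y,s*x+c*y]
E
python3 -c "
from h import *
go(521.5,106,250,0.076)"
```

```text
[ 0.5185 -0.4802 -0.0572] [ 0.0001  0.0001 -1.219 ]
```

```bash
python3 -m pendant '[[[0,0,-0.06],[0,0,0],-1],[[0,0,-0.12],[0,0,0],-1],[[0.5185,-0.48,-0.12],[0,0,-1.219],-1],[[0.5185,-0.48,-0.12],[0,0,-1.219],-1],[[0.5185,-0.48,-0.12],[0,0,-1.219],-1],[[0.5185,-0.48,-0.12],[0,0,-1.219],-1],[[0.5185,-0.48,-0.12],[0,0,-1.219],-1],[[0.5185,-0.48,-0.12],[0,0,-1.219],-1],[[0.5185,-0.48,-0.12],[0,0,-1.219],-1],[[0.5185,-0.48,-0.12],[0,0,-1.219],-1],[[0.5185,-0.48,-0.12],[0,0,-1.219],-1],[[0.5185,-0.48,-0.12],[0,0,-1.219],-1]]' 25; python3 -c "
from h import *
go(521.5,106,120,0.076);print(r.state()['joints'])"
```

```text
time_s: 2.1
position: [490.6, 32.8, 313.1]
tcp_rot: [2.135, 2.304, 0.001]
ft_force: [1.0, -1.7, -0.2]
gripper_width: 85.1
grip_force: 0.0
[0.0708 0.0362 0.1931] [0.001  0.0005 0.0001]
[-0.1999 -0.1595  0.0604  1.7896 -0.0002  1.2948]
```

```bash
python3 -m pendant '[[[0.071,0.036,0.06],[0,0,0],-1],[[0.071,0.036,0.12],[0,0,0],-1],[[0.071,0.036,0.18],[0,0,0],-1],[[0.071,0.036,0.22],[0,0,0],-1],[[0.071,0.036,0.22],[0,0,0],-1]]'
python3 - <<'E'
from h import *
import cv2
go(521.5,106,9,0.076)
a=r.camera("side");b=r.camera("top")
o=np.zeros((300,800,3),np.uint8)
o[:,:400]=cv2.resize(a[130:280,170:370],(400,300));o[:,400:]=cv2.resize(b[120:240,200:360],(400,300))
cv2.imwrite("pics/g1.png",o)
E
```

```text
time_s: 2.72
position: [516.6, 104.5, 88.2]
tcp_rot: [-2.13, -2.3, 0.009]
ft_force: [-0.5, -0.0, 1.3]
gripper_width: 85.6
grip_force: 0.0
[0.001  0.0057 0.0792] [-0.0088 -0.001   0.0004]
```

View pics/g1.png

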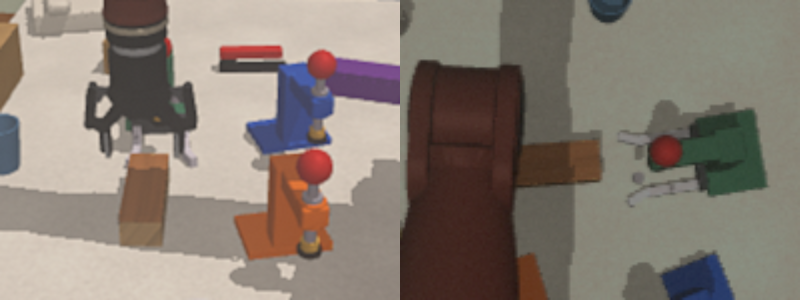

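The side view at crop (140,105) shows the open fingers in line with the box and clear of everything. I'll descend and grip.

```bash
python3 -m pendant '[[[0.001,0.001,0.04],[0,0,0],-1],[[0.001,0.001,0.083],[0,0,0],-1],[[0.001,0.001,0.083],[0,0,0],-1],[[0.001,0.001,0.083],[0,0,0],-0.2],[[0.001,0.001,0.083],[0,0,0],0.3],[[0.001,0.001,0.083],[0,0,0],0.6],[[0.001,0.001,0.083],[0,0,0],0.6],[[0.001,0.001,0.083],[0,0,0],0.6]]' 25
python3 - <<'E'
from h import *
print(P(-165.9,23.7),P(-150),PH+np.pi/2)
# grasp 70 behind centre; waypoints: centre at (-150,0)
for x,y in((-160,0),(-135,0),(-95,0),(-50,0),(-30,0),(-25,0)):
    g=P(x-70,y);go(*g,9,PH+np.pi/2)
E
```

```text
time_s: 3.82
position: [522.4, 105.1, 11.8]
tcp_rot: [2.134, 2.303, 0.001]
ft_force: [-3.3, -0.3, 12.1]
gripper_width: 17.1
grip_force: 5.8
[526.8303  36.5441] [506.0403  16.9923] 0.16379632679489653
[-0.0069 -0.0301  0.0027] [ 0.0019  0.0007 -0.0878]
[-0.0318 -0.0279  0.0027] [ 0.0019  0.0007 -0.0878]
[-0.0717 -0.0244  0.0028] [ 0.0019  0.0007 -0.0878]
[-0.1165 -0.0204  0.0028] [ 0.0019  0.0007 -0.0878]
[-0.1364 -0.0187  0.0028] [ 0.0019  0.0007 -0.0878]
[-0.1414 -0.0182  0.0028] [ 0.0019  0.0007 -0.0878]
```

Run:
```python
from h import *
import cv2
s=r.state();print(s["gripper_width"],s["grip_force"],s["ft_force"])
a=r.camera("side");print(r.boxes_of("gift_box","side"));b=r.camera("top")
o=np.zeros((400,800,3),np.uint8)
o[:,:400]=cv2.resize(a[180:280,190:290],(400,400));o[:,400:]=cv2.resize(b[130:230,220:320],(400,400))
cv2.imwrite("pics/g2.png",o)
```

```text
17.078160074267572 5.791294185910374 [-3.3496 -0.2555 12.0735]
[{'centre': [239.7, 239.6], 'confidence': 0.96}, {'centre': [351.5, 168.3], 'confidence': 0.82}]
```

View pics/g2.png

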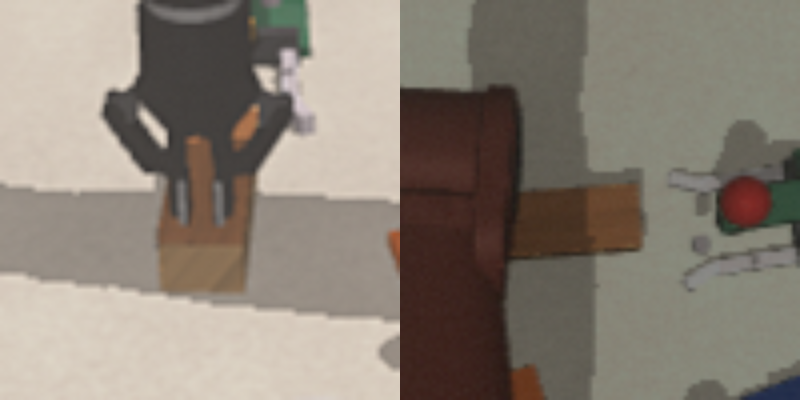

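Run:
```python
from h import *
def px(c,q):
    p=r.camera_params(c);v=(p["world_to_cam"]@[*q,1])[:3];return p["fx"]*v[0]/v[2]+p["cx"],p["fy"]*v[1]/v[2]+p["cy"]
for q in ((522.4,105.1,12),(522.4,105.1,50)): print(q,px("side",q))
f=lambda x,y,zz:at("side",(190+x/4-.4,180+y/4-.4),zz)
print("rear bottom",f(160,290,0),f(245,292,0),"rear top",f(159,246,50),f(245,246,50))
t=lambda x,y,zz:at("top",(220+x/4-.4,130+y/4-.4),zz)
print("front top",t(239,183,50),t(241,248,50), "knob",t(345,201,190))
```

```text
(522.4, 105.1, 12) (np.float64(240.65541482950374), np.float64(245.44662916682))
(522.4, 105.1, 50) (np.float64(240.1570099369024), np.float64(234.3896970584874))
rear bottom [551.3533 123.4778] [491.4608 119.0246] rear top [546.4825 139.7113] [488.0671 133.2126]
front top [564.0884 -46.6731] [503.5138 -48.6099] knob [ 531.2285 -131.298 ]
```

Width 17 mm means the fingers closed on top of the lid. The picture has their tips at lid height (px (240,236)), with 12 N of upward force, so the true tip sits about 38 mm above the reported TCP. I'll lift, open and go deeper, checking the force on the way.

```bash
python3 -m pendant '[[[0,0,-0.02],[0,0,0],0.6],[[0,0,-0.02],[0,0,0],-1],[[0,0,-0.02],[0,0,0],-1],[[0,0,-0.02],[0,0,0],-1],[[0,0,-0.02],[0,0,0],-1],[[0,0,0],[0,0,0],-1],[[0,0,0.012],[0,0,0],-1],[[0,0,0.012],[0,0,0],-1]]'
```

```text
time_s: 4.97
position: [520.4, 105.3, -3.4]
tcp_rot: [-2.134, -2.303, 0.002]
ft_force: [-0.5, -0.1, 0.9]
gripper_width: 85.2
grip_force: 0.0
```

```bash
python3 -m pendant '[[[0,0,0.008],[0,0,0],-1],[[0,0,0.016],[0,0,0],-1],[[0,0,0.016],[0,0,0],-1]]'
```

```text
time_s: 5.35
position: [520.9, 105.3, -19.0]
tcp_rot: [-2.135, -2.304, 0.001]
ft_force: [-0.5, 0.1, -0.5]
gripper_width: 85.0
grip_force: 0.0
```

The reported z is now below the counter with no force, which confirms the offset. I'll go slightly lower and grip.

```bash
python3 -m pendant '[[[0,0,0.006],[0,0,0],-1],[[0,0,0.006],[0,0,0],-0.2],[[0,0,0.006],[0,0,0],0.1],[[0,0,0.006],[0,0,0],0.1],[[0,0,0.006],[0,0,0],0.1],[[0,0,0.006],[0,0,0],0.1]]' 25
python3 - <<'E'
from h import *
for x,y in((-160,0),(-135,0),(-95,0),(-50,0),(-30,0),(-25,0)):
    g=P(x-70,y);go(*g,-25,PH+np.pi/2)
E
```

```text
time_s: 6.1
position: [521.8, 105.3, -24.0]
tcp_rot: [2.135, 2.304, 0.001]
ft_force: [1.6, 1.0, 0.9]
gripper_width: 59.8
grip_force: 28.8
[-0.0071 -0.0294  0.001 ] [ 0.0005  0.0001 -0.0877]
[-0.032  -0.0272  0.001 ] [ 0.0005  0.0001 -0.0877]
[-0.0719 -0.0237  0.001 ] [ 0.0005  0.0001 -0.0877]
[-0.1167 -0.0198  0.001 ] [ 0.0005  0.0001 -0.0877]
[-0.1366 -0.018   0.001 ] [ 0.0005  0.0001 -0.0877]
[-0.1416 -0.0176  0.001 ] [ 0.0005  0.0001 -0.0877]
```

```bash
python3 -m pendant '[[[0,-0.01,0],[0,0,-0.03],0.1],[[-0.003,-0.02,0],[0,0,-0.06],0.1],[[-0.007,-0.0294,0],[0,0,-0.0877],0.1],[[-0.007,-0.0294,0],[0,0,-0.0877],0.1]]'
python3 - <<'E'
from h import *
import cv2
a=r.camera("side");b=r.camera("top")
o=np.zeros((400,800,3),np.uint8)
o[:,:400]=cv2.resize(a[140:260,190:310],(400,400),interpolation=cv2.INTER_CUBIC);o[:,400:]=cv2.resize(b[150:225,255:330],(400,400),interpolation=cv2.INTER_CUBIC)
cv2.imwrite("pics/g3.png",cv2.convertScaleAbs(o,alpha=1.5))
E
```

```text
time_s: 6.6
position: [491.8, 95.9, -24.0]
tcp_rot: [-2.032, -2.396, 0.001]
ft_force: [-3.7, -0.6, 5.4]
gripper_width: 59.7
grip_force: 29.2
```

View pics/g3.png

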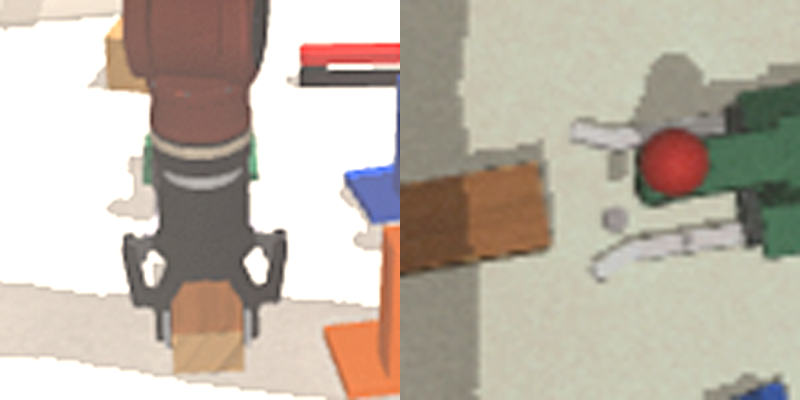

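The box is gripped with the fingers on both sides. Its front corners are at crop (545,157) and (550,247), just short of the mouth. Next I'll check where it sits in the press frame.

Run:
```python
from h import *
t=lambda x,y,zz:at("top",(255+(x-400)/5.333-.4,150+y/5.333-.4),zz)
u=np.array([np.cos(PH),np.sin(PH)]);n=np.array([-u[1],u[0]])
def pf(w): w=w-O;return np.array([w@u,w@n])
for nm,q,h in(("front",(545,157),50),("front",(550,247),50),("bottomedge",(400,278),50),("topedge",(400,182),50),("knob",(673,162),190),("railL",(645,245),18),("railL",(740,233),18),("railU",(640,135),18),("railU",(725,123),18),("grasp",None,0)):
    print(nm, pf(r.state()["position"][:2]) if q is None else pf(t(*q,h)))
```

```text
front [-71.0189  31.8427]
front [-77.7804 -30.6921]
bottomedge [-183.8906  -35.4641]
topedge [-173.3867   30.6242]
knob [0.1434 0.2766]
railL [ -9.4829 -37.6753]
railL [ 58.1914 -39.9352]
railU [-0.0036 40.1678]
railU [60.9419 39.0245]
grasp [-230.1723   -1.1668]
```

```bash
python3 -m pendant '[[[-0.015,0,0],[0,0,0],0.1],[[-0.03,0,0],[0,0,0],0.1],[[-0.04,0,0],[0,0,0],0.1],[[-0.05,0,0],[0,0,0],0.1],[[-0.06,0,0],[0,0,0],0.1],[[-0.06,0,0],[0,0,0],0.1]]' 25
```

```text
time_s: 7.45
position: [502.8, 36.1, -24.0]
tcp_rot: [2.033, 2.394, -0.001]
ft_force: [0.2, -2.1, 3.1]
gripper_width: 59.9
grip_force: 29.0
```

```bash
python3 -m pendant '[[[-0.01,0,0],[0,0,0],0.1],[[-0.02,0,0],[0,0,0],0.1],[[-0.03,0,0],[0,0,0],0.1],[[-0.04,0,0],[0,0,0],0.1],[[-0.05,0,0],[0,0,0],0.1],[[-0.056,0,0],[0,0,0],0.1],[[-0.06,0,0],[0,0,0],0.1],[[-0.06,0,0],[0,0,0],0.1]]' 25
```

```text
time_s: 8.45
position: [512.4, -21.9, -24.0]
tcp_rot: [-2.032, -2.396, -0.001]
ft_force: [-0.5, 2.8, 5.7]
gripper_width: 59.7
grip_force: 29.2
```

```bash
python3 -m pendant '[[[-0.002,0,0],[0,0,0],0.1],[[-0.004,0,0],[0,0,0],0.1],[[-0.006,0,0],[0,0,0],0.1],[[-0.008,0,0],[0,0,0],0.1],[[-0.009,0,0],[0,0,0],0.1],[[-0.01,0,0],[0,0,0],0.1],[[-0.01,0,0],[0,0,0],0.1]]' 25
```

```text
time_s: 9.32
position: [513.9, -31.1, -24.0]
tcp_rot: [-2.031, -2.396, -0.002]
ft_force: [-1.1, 6.5, 6.4]
gripper_width: 59.7
grip_force: 29.2
```

```bash
python3 -m pendant '[[[-0.001,0,0],[0,0,0],0.1],[[-0.002,0,0],[0,0,0],0.1],[[-0.002,0,0],[0,0,0],0.1]]' 25
```

```text
time_s: 9.7
position: [514.2, -33.1, -24.0]
tcp_rot: [-2.031, -2.396, -0.002]
ft_force: [-1.7, 6.1, 6.5]
gripper_width: 59.4
grip_force: 29.2
```

```bash
python3 -m pendant '[[[-0.001,0,0],[0,0,0],0.1],[[-0.001,0,0],[0,0,0],0.1]]' 25
```

```text
time_s: 9.95
position: [514.3, -34.0, -24.0]
tcp_rot: [-2.031, -2.396, -0.002]
ft_force: [-1.0, 5.9, 5.6]
gripper_width: 59.8
grip_force: 29.3
```

```bash
python3 -m pendant '[[[-0.001,0,0],[0,0,0],0.1],[[-0.0015,0,0],[0,0,0],0.1],[[-0.0015,0,0],[0,0,0],0.1]]' 25
```

```text
time_s: 10.32
position: [514.6, -35.5, -24.0]
tcp_rot: [-2.031, -2.396, -0.002]
ft_force: [-1.6, 5.8, 6.6]
gripper_width: 59.5
grip_force: 29.3
```

```bash
python3 -m pendant '[[[-0.001,0,0],[0,0,0],0.1],[[-0.0015,0,0],[0,0,0],0.1],[[-0.0015,0,0],[0,0,0],0.1]]' 25
```

```text
time_s: 10.7
position: [514.8, -37.0, -24.0]
tcp_rot: [-2.031, -2.396, -0.002]
ft_force: [-2.4, 7.4, 6.6]
gripper_width: 60.0
grip_force: 29.3
```

```bash
python3 -m pendant '[[[-0.001,0,0],[0,0,0],0.1],[[-0.0015,0,0],[0,0,0],0.1],[[-0.0015,0,0],[0,0,0],0.1]]' 25
```

```text
time_s: 11.08
position: [515.1, -38.4, -24.1]
tcp_rot: [-2.031, -2.396, -0.002]
ft_force: [0.2, 6.6, 7.1]
gripper_width: 59.7
grip_force: 29.3
```

```bash
python3 -m pendant '[[[-0.001,0,0],[0,0,0],0.1],[[-0.0015,0,0],[0,0,0],0.1],[[-0.0015,0,0],[0,0,0],0.1]]' 25
```

```text
time_s: 11.45
position: [515.2, -39.1, -24.1]
tcp_rot: [-2.03, -2.395, -0.004]
ft_force: [-2.1, 10.8, 8.5]
gripper_width: 59.8
grip_force: 29.2
```

```bash
python3 -m pendant '[[[-0.001,0,0],[0,0,0],0.1],[[-0.0015,0,0],[0,0,0],0.1],[[-0.0015,0,0],[0,0,0],0.1]]' 25
```

```text
time_s: 11.82
position: [515.2, -39.0, -24.1]
tcp_rot: [-2.027, -2.395, -0.007]
ft_force: [-1.9, 18.6, 10.8]
gripper_width: 60.2
grip_force: 28.8
```

```bash
python3 -m pendant '[[[-0.001,0,0],[0,0,0],0.1],[[-0.0015,0,0],[0,0,0],0.1],[[-0.0015,0,0],[0,0,0],0.1]]' 25
python3 - <<'E'
from h import *
import cv2
a=r.camera("side");b=r.camera("top")
o=np.zeros((400,800,3),np.uint8)
o[:,:400]=cv2.resize(a[140:240,200:300],(400,400),interpolation=cv2.INTER_CUBIC);o[:,400:]=cv2.resize(b[145:220,265:340],(400,400),interpolation=cv2.INTER_CUBIC)
cv2.imwrite("pics/g4.png",cv2.convertScaleAbs(o,alpha=1.5))
E
```

```text
time_s: 12.2
position: [515.3, -39.1, -24.1]
tcp_rot: [-2.024, -2.395, -0.009]
ft_force: [-2.9, 25.8, 13.6]
gripper_width: 59.8
grip_force: 28.0
```

View pics/g4.png

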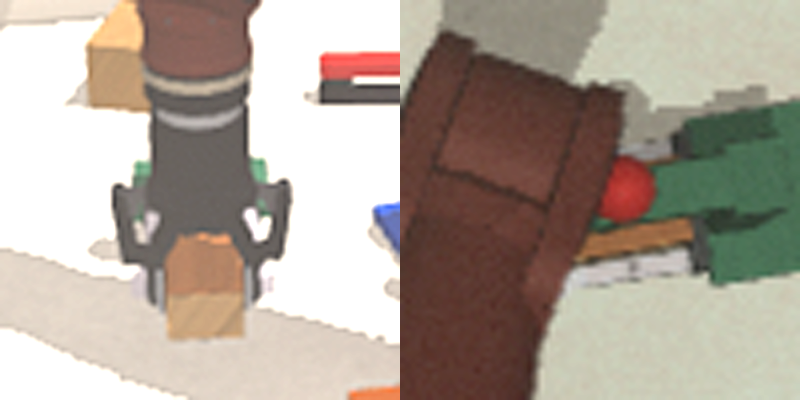

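Firm contact at y=-39.1 with 26 N, and the top view shows the box end touching the dark backstop at crop (695,235). I'll relax the push, release and rise.

```bash
python3 -m pendant '[[[0.002,0,0],[0,0,0],0.1],[[0.003,0,0],[0,0,0],0.1],[[0.003,0,0],[0,0,0],-0.2],[[0.003,0,0],[0,0,0],-1],[[0.003,0,0],[0,0,0],-1],[[0.003,0,-0.04],[0,0,0],-1],[[0.003,0,-0.1],[0,0,0],-1],[[0.003,0,-0.16],[0,0,0],-1],[[0.003,0,-0.22],[0,0,0],-1],[[0.003,0,-0.26],[0,0,0],-1],[[0.003,0,-0.26],[0,0,0],-1]]'
python3 - <<'E'
from h import *
s=r.state();print(s["joints"]);
go(*O,225,PH+np.pi/2)
E
```

```text
time_s: 13.68
position: [516.9, -41.9, 239.2]
tcp_rot: [2.03, 2.391, 0.002]
ft_force: [-0.2, 0.1, -0.8]
gripper_width: 85.3
grip_force: 0.0
[-0.3331 -0.1355 -0.0555  1.6454 -0.0005  1.0744]
[-0.0901 -0.0011  0.0144] [ 0.0045  0.003  -0.0005]
```

```bash
python3 -m pendant '[[[-0.045,0,0],[0,0,-0.17],-1],[[-0.0915,-0.001,0],[0.0045,0.003,-0.34],-1],[[-0.0915,-0.001,0],[0.0045,0.003,-0.51],-1],[[-0.0915,-0.001,0],[0.0045,0.003,-0.68],-1],[[-0.0915,-0.001,0],[0.0045,0.003,-0.85],-1],[[-0.0915,-0.001,0.02],[0.0045,0.003,-1],-1],[[-0.0915,-0.001,0.03],[0.0045,0.003,-1],-1],[[-0.0915,-0.001,0.03],[0.0045,0.003,-1],-1]]' 60
python3 - <<'E'
from h import *
import cv2
go(530.7,-132,130,PH+np.pi/2+1); print(r.state()["joints"])
a=r.camera("side")
cv2.imwrite("pics/g5.png",cv2.convertScaleAbs(cv2.resize(a[110:220,190:300],(600,600),interpolation=cv2.INTER_CUBIC),alpha=1.4))
E
```

```text
time_s: 14.68
position: [528.5, -131.3, 204.3]
tcp_rot: [-0.639, -3.068, 0.002]
ft_force: [-0.4, -0.2, -0.0]
gripper_width: 85.6
grip_force: 0.0
[-0.0028  0.0004  0.0743] [-0.0025 -0.0071 -0.0035]
[-0.4818 -0.0518 -0.0403  1.5892 -0.003  -0.0713]
```

View pics/g5.png

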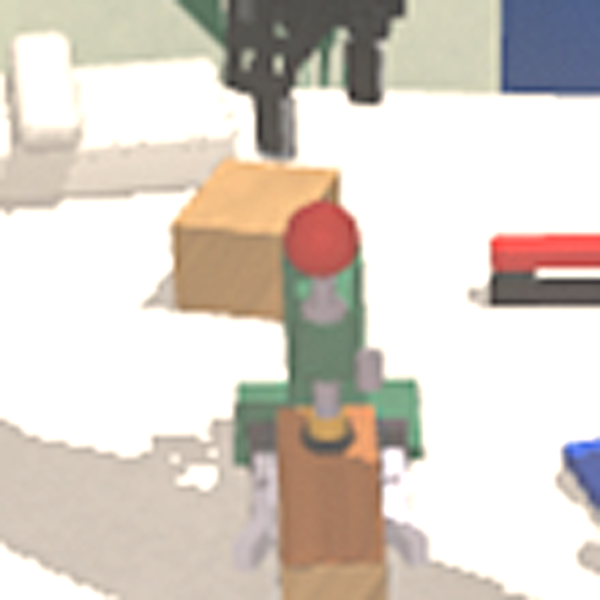

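The box is in the rails under the foot, and the fingers at (272,150) and (365,95) straddle the ball at (321,238). I'll descend and check.

```bash
python3 -m pendant '[[[-0.001,0,0.03],[0,0,0],-1],[[-0.001,0,0.055],[0,0,0],-1],[[-0.001,0,0.076],[0,0,0],-1],[[-0.001,0,0.076],[0,0,0],-1],[[-0.001,0,0.076],[0,0,0],-1]]' 30
python3 - <<'E'
from h import *
import cv2
go(530.7,-132,130,PH+np.pi/2+1)
E
```

```text
time_s: 15.35
position: [530.4, -132.3, 131.2]
tcp_rot: [-0.636, -3.073, 0.003]
ft_force: [0.7, -0.2, 0.2]
gripper_width: 85.3
grip_force: 0.0
[-0.0002  0.0004  0.0012] [-0.0026 -0.0031 -0.0009]
```

```bash
python3 -m pendant '[[[0,0,0.001],[0,0,0],-0.4],[[0,0,0.001],[0,0,0],0.2],[[0,0,0.001],[0,0,0],0.4],[[0,0,0.001],[0,0,0],0.4],[[0,0,0.001],[0,0,0],0.4],[[0,0,0.001],[0,0,0],0.4]]' 30
python3 - <<'E'
from h import *
import cv2
s=r.state();print(s["wrist_torque"],s["position"])
a=r.camera("side")
cv2.imwrite("pics/g6.png",cv2.convertScaleAbs(cv2.resize(a[120:190,215:285],(600,600),interpolation=cv2.INTER_CUBIC),alpha=1.4))
E
```

```text
time_s: 16.1
position: [530.9, -130.6, 129.8]
tcp_rot: [-0.633, -3.074, -0.002]
ft_force: [2.3, 8.5, 3.8]
gripper_width: 42.7
grip_force: 30.4
[ 1.7309 -0.5858  0.0112] [ 530.899  -130.5864  129.8495]
```

View pics/g6.png

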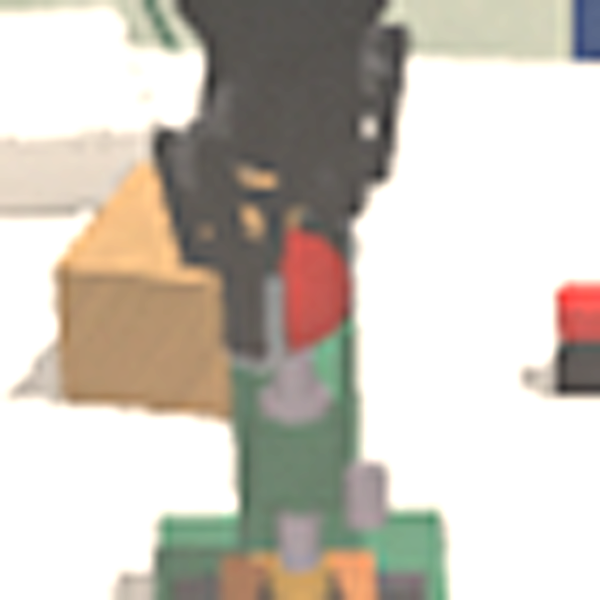

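The pad centre (row ~315) is level with the ball's equator once the nearer depth is allowed for. I'll firm up the grip and turn clockwise in small, monitored steps.

```bash
cat > t.py <<'E'
from h import *
s=r.state();R=Ro.from_rotvec(s["tcp_rot"]).as_matrix();print("Tz",round(s["wrist_torque"][2],3),"yaw",round(float(np.arctan2(R[1,1],R[0,1])),3),"q6",round(s["joints"][5],3),"Fz",s["ft_force"].round(1))
E
python3 -m pendant '[[[0,0,0],[0,0,0],0.5],[[0,0,0],[0,0,0],0.5],[[0,0,0],[0,0,0.05],0.5]]' 80; python3 t.py
```

```text
time_s: 16.52
position: [530.9, -130.6, 130.1]
tcp_rot: [-0.71, -3.058, -0.002]
ft_force: [1.5, 8.7, 6.9]
gripper_width: 41.1
grip_force: 79.7
Tz 0.299 yaw 1.114 q6 -0.024 Fz [1.5 8.7 6.9]
```

```bash
python3 -m pendant '[[[0,0,0],[0,0,0.05],0.5],[[0,0,0],[0,0,0.1],0.5],[[0,0,0],[0,0,0.15],0.5]]'|head -1; python3 t.py
python3 -m pendant '[[[0,0,0],[0,0,0.05],0.5],[[0,0,0],[0,0,0.1],0.5],[[0,0,0],[0,0,0.15],0.5]]'|head -1; python3 t.py
```

```text
time_s: 16.9
Tz 0.24 yaw 0.964 q6 0.127 Fz [2.4 8.4 7.7]
time_s: 17.27
Tz 0.277 yaw 0.813 q6 0.277 Fz [1.3 7.5 7.4]
```

```bash
python3 -m pendant '[[[0,0,0],[0,0,0.05],0.5],[[0,0,0],[0,0,0.1],0.5],[[0,0,0],[0,0,0.1],0.5]]'|head -1; python3 t.py
python3 -m pendant '[[[0,0,0],[0,0,0.05],0.5],[[0,0,0],[0,0,0.1],0.5],[[0,0,0],[0,0,0.1],0.5]]'|head -1; python3 t.py
```

```text
time_s: 17.65
Tz -0.337 yaw 0.714 q6 0.376 Fz [1.  8.3 7.4]
time_s: 18.02
Tz -0.261 yaw 0.614 q6 0.476 Fz [2.7 9.  7.4]
```

```bash
python3 -m pendant '[[[0,0,0],[0,0,0.05],0.5],[[0,0,0],[0,0,0.1],0.5],[[0,0,0],[0,0,0.1],0.5]]'|head -1; python3 t.py
```

```text
time_s: 18.4
Tz -0.258 yaw 0.514 q6 0.576 Fz [1.4 8.4 6.9]
```

```bash
python3 -m pendant '[[[0,0,0],[0,0,0.05],0.5],[[0,0,0],[0,0,0.1],0.5],[[0,0,0],[0,0,0.1],0.5]]'|head -1; python3 t.py
```

```text
time_s: 18.77
Tz -0.243 yaw 0.414 q6 0.676 Fz [2.4 8.2 7. ]
```

The reading flips sign when the arm settles, so I'll read at the end of a moving row instead.

```bash
for i in 1; do python3 -m pendant '[[[0,0,0],[0,0,0.04],0.5],[[0,0,0],[0,0,0.08],0.5]]'|head -1; python3 t.py; done
```

```text
time_s: 19.02
Tz 0.261 yaw 0.334 q6 0.756 Fz [1.3 8.  6.2]
```

```bash
python3 -m pendant '[[[0,0,0],[0,0,0.04],0.5],[[0,0,0],[0,0,0.08],0.5]]'|head -1; python3 t.py
```

```text
time_s: 19.27
Tz 0.261 yaw 0.254 q6 0.836 Fz [0.5 8.  6.7]
```

```bash
python3 -m pendant '[[[0,0,0],[0,0,0.04],0.5],[[0,0,0],[0,0,0.08],0.5]]'|head -1; python3 t.py
```

```text
time_s: 19.52
Tz 0.261 yaw 0.174 q6 0.916 Fz [1.4 8.  6.2]
```

```bash
python3 -m pendant '[[[0,0,0],[0,0,0.04],0.5],[[0,0,0],[0,0,0.08],0.5]]'|head -1; python3 t.py
```

```text
time_s: 19.77
Tz 0.353 yaw 0.094 q6 0.996 Fz [1.7 8.1 5.7]
```

```bash
python3 -m pendant '[[[0,0,0],[0,0,0.02],0.5],[[0,0,0],[0,0,0.04],0.5]]'|head -1; python3 t.py
```

```text
time_s: 20.02
Tz 0.354 yaw 0.055 q6 1.035 Fz [1.  8.3 6.4]
```

```bash
python3 -m pendant '[[[0,0,0],[0,0,0.02],0.5],[[0,0,0],[0,0,0.04],0.5]]'|head -1; python3 t.py
```

```text
time_s: 20.27
Tz 0.311 yaw 0.015 q6 1.075 Fz [1.9 8.6 5.5]
```

```bash
python3 -m pendant '[[[0,0,0],[0,0,0.02],0.5],[[0,0,0],[0,0,0.04],0.5]]'|head -1; python3 t.py
```

```text
time_s: 20.52
Tz 0.391 yaw -0.025 q6 1.115 Fz [1.3 8.7 6.6]
```

```bash
python3 -m pendant '[[[0,0,0],[0,0,0.02],0.5],[[0,0,0],[0,0,0.03],0.5]]'|head -1; python3 t.py
```

```text
time_s: 20.78
Tz 0.402 yaw -0.055 q6 1.145 Fz [1.  8.6 6.3]
```

Readings against angle fit a touch at about yaw 0.18. The torque rise of ~0.13 N m corresponds to ~15 N, and so does the 0.24 rad turned since touch. I'll release and rise.

```bash
python3 -m pendant '[[[0,0,0],[0,0,0],0.5],[[0,0,0],[0,0,0],0],[[0,0,0],[0,0,0],-1],[[0,0,0],[0,0,0],-1],[[0,0,0],[0,0,0],-1],[[0,0,-0.04],[0,0,0],-1],[[0,0,-0.09],[0,0,0],-1],[[0,0,-0.14],[0,0,0],-1],[[0.06,0,-0.15],[0,0,0],-1],[[0.12,0,-0.15],[0,0,0],-1],[[0.12,0,-0.15],[0,0,0],-1],[[0.12,0,-0.15],[0,0,0],-1]]'
python3 - <<'E'
from h import *
import cv2
print(r.state()["wrist_torque"])
a=r.camera("side");b=r.camera("top")
o=np.zeros((400,800,3),np.uint8)
o[:,:400]=cv2.resize(a[140:240,200:300],(400,400),interpolation=cv2.INTER_CUBIC);o[:,400:]=cv2.resize(b[145:220,265:340],(400,400),interpolation=cv2.INTER_CUBIC)
cv2.imwrite("pics/g7.png",cv2.convertScaleAbs(o,alpha=1.5))
E
```

```text
time_s: 22.28
position: [537.4, -12.2, 278.6]
tcp_rot: [-2.28, -2.157, 0.007]
ft_force: [0.1, 0.2, 0.3]
gripper_width: 85.6
grip_force: 0.0
[0.0088 0.0144 0.0252]
```

View pics/g7.png

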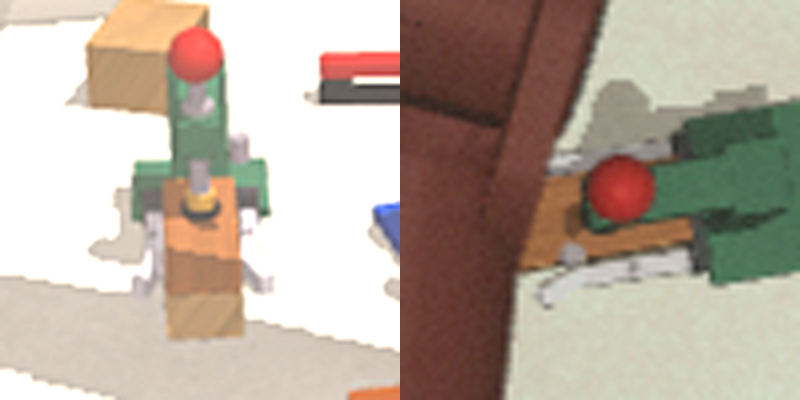

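The box is straight in the rails and against the backstop (top crop 695,235). The foot is on the lid (side crop 203,210) and the gripper is clear. Handing in.

```bash
python3 -c "
from rig import r
print(r.hand_in())"
```

```text
the job is handed in; nothing more can be done
None
```

The job is handed in with no verdict returned: the box is home against the backstop, the foot clamps the lid at about 15 N (estimated from knob torque and turn angle), and the arm is clear after about 22 s.

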